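Put the shoe brush away and open the cream jar

ROBOT

A 6-joint arm with a two-finger parallel gripper is mounted at the origin on the work surface. World frame = base frame: x ahead of the robot, y to its left, z up, the work surface at z = 0. Lengths are in mm, angles in rad, forces in N, time in s.
With the tool pointing down it reaches from about 300 to 850 mm from the base axis. Payload 5.4 kg.
Tool frame: the origin (TCP) lies midway between the tips of the shut fingers; the grasp point (between the pads) lies 19 mm behind it; z points along the fingers, y is the line along which they close (so a half turn about z gives the same grasp; the last joint's range is limited). The gripper opens to 85 mm and grips with 20 to 120 N. Pads are 22 mm wide; open, the fingers measure 114 mm over their backs; the gripper's body (76 mm by 85 mm) begins 54 mm behind the grasp point. The pads swing forward as they close: fully open they stand 13 mm farther back than shut.
Start: joints at [-1.437, 0.158, 1.597, -0, 1.386, -0.21], TCP at [193.789, -541.342, 210.999] pointing down, gripper open.
Joint ranges: [-2.91, 2.91], [-0.94, 2.29], [0.18, 2.7], [-1.29, 4.43], [0.17, 2.64], [-3, 3]. Speed limits (rad/s): [2.57, 2.57, 3.14, 3.14, 3.14, 3.14].

INTERFACE

Orientations are given as a unit quaternion [w, x, y, z].
In Python, from station import observe, cams, ticket gives the robot as it stands.
- The arm moves only by the tool arm_command, never from a script. Its argument "commands" is text: rows parted by semicolons, each of 7 numbers parted by spaces: the turn, a rotation vector about the tool's x, y, z each as a share of pi rad, from -1 to 1, then the shift along the tool's x, y, z each as a share of 0.1 m, from -1 to 1, then the opening in per cent of the stroke, from 0 (shut) to 100 (fully open). In form: wx wy wz tx ty tz claw; .... A call has exactly 5 rows; each row is the pose to reach, as a shift and turn from the pose commanded when the call began, along the tool's axes at that moment, turning the shorter way round; what a row does not reach only later rows make up. A row lasts 1/10 s, in which the tool goes at most 50 mm and 8.59 degrees, less where a joint would pass 70% of its speed; a pose out of reach is approached as far as the arm can. A call with a number of a shift or a turn outside -1 to 1 is refused whole. A call with a gripper value outside its range is refused whole. The fingers move at their own pace and stop on an object; "newtons" is the grip in N (left out, the last holds). Time passes only in rows, so rows that repeat a pose let the fingers close, or fill a call up. It gives the time, the measured TCP pose, the force, the opening and the grip force at its end, in the units of the state.
- observe(): the state, without advancing time (a new reading comes with each control period).
- cams.snapshot(name): name is "scene" or "top" or "wrist"; returns (picture, depth): 480x640x3 uint8, red, green, blue; 480x640 float32, mm along the optical axis (not along the pixel's ray), 0 where there is no reading.
- cams.camera_model(name): a dict with "intrinsics" (3x3 intrinsics, pixels), "rvec" (rotation vector, rad) and "tvec" (3), from world to camera coordinates, as OpenCV has them; the wrist camera has in their place "mount" (4x4, takes a point from camera to tool coordinates, whose origin is the TCP and whose axes are the flange's). Camera axes: x right, y down, z forward; pixel columns grow to the right and rows downward; lengths in mm; the calibration is good to about 2 mm. A picture is of the moment at which its call begins: read the wrist's pose just before it. camera_model takes no time and is no camera call.
- ticket.sign_off(): hands the job in; it is judged then, once.
The state is a dict: "clock": time; "qpos": joint angles; "dq": joint speeds; "tau": joint torques, N m; "position": TCP position; "tcp_rot": TCP orientation; "wrist_force": force on the tool from outside, world axes, zero at the start; "torque": the same for the moment, N m; "finger_gap": finger opening in mm; "grip_force": force on a finger pad.
Only numpy, scipy, OpenCV 4.12 (cv2) and the standard library are available. Lean on these libraries where they do the work, as an engineer would, in place of code of your own. Each camera call takes 0.05 s, during which the arm holds its last target. There are 200 camera calls.

TASK

Lay the shoe brush flat, bristles down, lengthwise in the tray's empty wide compartment and let go of it. Then open the shoe-cream jar: nobody knows which way its cap unscrews, so try turning it one way and, if it stops, the other, and do not pull it before it is unscrewed; once it is loose lift it straight off and finish while still holding it in the gripper, upright, still and some 6 cm clear above the jar's neck. Leave the tin, the clip and the shoe horn where they are.

Things in the scene. Friction and masses are not known exactly. Their poses are not given: they have to be found in the camera images.
- brush: shoe brush, loose on the shelf, 140 g: a wooden back 150 long (x) x 46 wide (y) x 20 mm thick with rounded edges, on a dark bristle block 142 x 36 x 16 mm; bristles down, 36 mm tall in all. Origin at the centre of the bristles' underside, z up, x along its length; its centre of mass is above the origin. Either end may point either way in the tray.
- tray: open wooden care tray fixed on the shelf, 198 (x) x 130 (y) x 14 mm high, floor and walls 4 mm thick, origin at the centre of its underside. A wall along x parts it into a wide compartment (on its +y side, empty, inside 190 x 68 mm) and a narrow one (on its -y side, inside 190 x 50 mm, where the shoe horn lies). It stands turned a little about the vertical.
- brush_bay (a point): centre of the inner floor of the tray's wide compartment, 4 mm above the shelf; x along the compartment's 190 mm length, y across its 68 mm width, z up. The walls rise 10 mm above this floor.
- jar: white shoe-cream jar 70 mm across, fixed in a steel foot (78 mm across, plate 100 x 84 mm) so that it neither turns nor lifts; origin at the centre of the foot's underside. Its flat shoulder, on which the cap sits, is 60 mm above the origin; inside the cap a neck 41 mm across stands up to 26 mm above the shoulder (86 mm above the origin).
- cap: black round ribbed screw cap of the jar, 52 mm across, 34 mm high, straight upright sides, 45 g; origin at the centre of its open underside, z up. Seated, its underside lies on the jar's shoulder and its top is 94 mm above the shelf. It can be gripped from above in any direction, fingertips just above the shoulder; one grasp suffices. Loose once unscrewed.
- shoulder (a point): centre of the jar's flat shoulder, 60 mm above the shelf. The cap turns about the vertical through it. Which way it opens differs from start to start and cannot be seen. Wrong way: hard stop after 3 to 20 degrees. Right way: runs easily, loose after 60 degrees, stop at about 105 (aim for 70 to 90). It does not rise while turning (2 mm up-down play), then lifts straight off.
- horn: bystander: red silicone shoe horn 160 x 38 x 6 mm lying in the tray's narrow compartment, origin at its underside near the middle
- tin: bystander: closed flat steel polish tin, 74 mm across, 24 mm high, origin at the centre of its underside
- clip: bystander: steel spring clip about 70 x 30 x 26 mm, origin at the centre of its underside
Not all that is in view belongs to the job. What is meant by the brush is not orange, purple or turquoise, and is the smaller of those in its own colour.

How it is judged (in metres and radians):
On the way, in this order (a step that is already met when the one before it is completed fails the run):
1. the brush lies flat, bristles down, in the wide compartment and is released, the cap still seated (x of brush in the frame of brush_bay between -0.025 and 0.025 m and y of brush in the frame of brush_bay between -0.016 and 0.016 m and z of brush in the frame of brush_bay below 0.004 m and angle between brush's own z axis and vertical below 0.1 rad and contact force between the fingers and brush below 0.1 N and linear speed of brush below 0.02 m/s and z of cap in the frame of jar below 0.066 m), for 0.2 s.
2. the cap has been unscrewed (turned over 45 degrees) while still on the jar (angle between the x axis of cap and the x axis of jar, either way round above 0.79 rad and z of cap in the frame of jar below 0.066 m and horizontal distance between cap and jar below 0.008 m), for 0.05 s.
At the end, for the whole second after the job is handed in: Brush flat, bristles down, in the wide compartment (25 mm along, 16 mm across, 4 mm high). Gripper holds the cap (over 1 N), still, tilted under 20 degrees, within 60 mm of the jar's axis, its underside at least 56 mm above the shoulder (x of brush in the frame of brush_bay between -0.025 and 0.025 m and y of brush in the frame of brush_bay between -0.016 and 0.016 m and z of brush in the frame of brush_bay below 0.004 m and angle between brush's own z axis and vertical below 0.1 rad and z of cap in the frame of jar above 0.116 m and horizontal distance between cap and jar below 0.06 m and contact force between the fingers and cap above 1 N and contact force between cap and jar below 0.05 N and angle between cap's own z axis and vertical below 0.35 rad and linear speed of cap below 0.03 m/s); the arm keeps its last pose, push and grip.
It fails at once if tin moved over 20 mm (distance of tin from where it was at the start of the episode above 0.02 m).
It fails at once if clip moved over 20 mm (distance of clip from where it was at the start of the episode above 0.02 m).
It fails at once if shoe horn moved over 20 mm (distance of horn from where it was at the start of the episode above 0.02 m).
It fails at once if cap pulled up off the jar before it was unscrewed (z of cap in the frame of jar between 0.068 and 0.08 m and angle between the x axis of cap and the x axis of jar, either way round below 0.6 rad).
It also fails if it takes over 48 s, if anything falls off the work surface, if the arm or the gripper's body presses on something with over 40 N, if the wrist force passes 120 N, or if a joint passes its speed limit or range.

## Working session

There is one attempt and no reset: what is moved stays moved. The work goes in short steps, Python scripts to look and compute and a tool call to move; the robot and the scene stay as the last step left them, time stands still between calls to the robot, and variables do not carry over. Pictures are saved under pics/ and viewed, at most 10 in all, crops included, and the job is handed in when it is done.

Besides the shell and the picture viewer there is one more tool, called after ">>>" as name(argument=value, ...), one argument or row to a line, values as JSON. arm_command: Moves the arm, as the interface text tells. Its arguments: {"type":"object","properties":{"commands":{"type":"string"},"newtons":{"type":"number"}},"required":["commands"]}

```bash
ls; mkdir -p pics; cat > h.py <<'E'
import numpy as np, cv2
from scipy.spatial.transform import Rotation as R
from station import observe, cams, ticket
def snap(n):
    s=observe(); p,d=cams.snapshot(n); m=cams.camera_model(n); K=np.array(m["intrinsics"])
    if n=="wrist":
        q=s["tcp_rot"]; T=np.eye(4); T[:3,:3]=R.from_quat([q[1],q[2],q[3],q[0]]).as_matrix(); T[:3,3]=s["position"]
        M=T@np.array(m["mount"])
    else:
        M=np.eye(4); M[:3,:3]=cv2.Rodrigues(np.array(m["rvec"],float))[0]; M[:3,3]=np.ravel(m["tvec"]); M=np.linalg.inv(M)
    v,u=np.mgrid[:480,:640]; 
    c=np.stack([(u-K[0,2])/K[0,0]*d,(v-K[1,2])/K[1,1]*d,d],-1)
    return p,d,c@M[:3,:3].T+M[:3,3]   # world xyz per pixel
def save(n,p): cv2.imwrite(f"pics/{n}.png",p[...,::-1])
E
python3 - <<'E'
from h import *
for n in("top","scene"):
    p,d,W=snap(n); save(n,p); np.savez(n,p=p,d=d,W=W)
print(observe())
E
```

```text
pics
{'clock': 0.1, 'qpos': array([-1.43710659e+00,  1.59006083e-01,  1.59812986e+00,  3.48697935e-05,
        1.38622149e+00, -2.10117930e-01]), 'dq': array([ 0.00037321, -0.00191645, -0.00409461,  0.00052584, -0.00023801,
       -0.00145496]), 'tau': array([-2.59680392e-04, -3.96986103e+01, -3.32338679e+01, -1.47004012e-04,
        4.12966416e-03,  1.81273509e-05]), 'position': array([ 193.71841248, -540.75820705,  210.09233877]), 'tcp_rot': array([-8.81087344e-04,  9.85261052e-01,  1.71055198e-01,  5.08347980e-05]), 'wrist_force': array([-0.13327739,  0.37039886, -0.76624877]), 'torque': array([0.0215528 , 0.05326183, 0.02183229]), 'grip_force': 0.0, 'finger_gap': 85.50383482387886}
```

View pics/top.png

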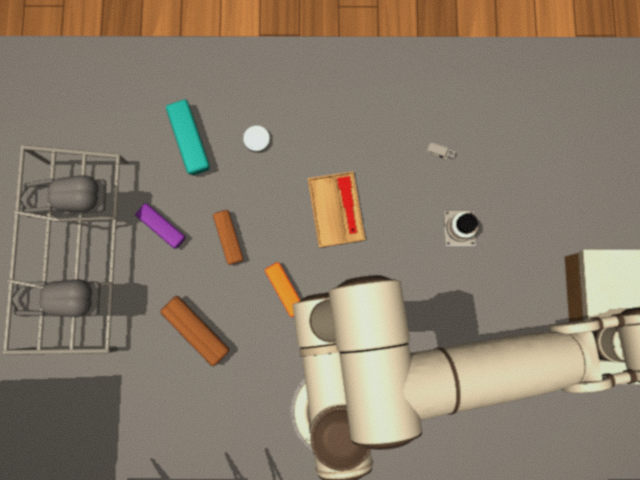

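View pics/scene.png

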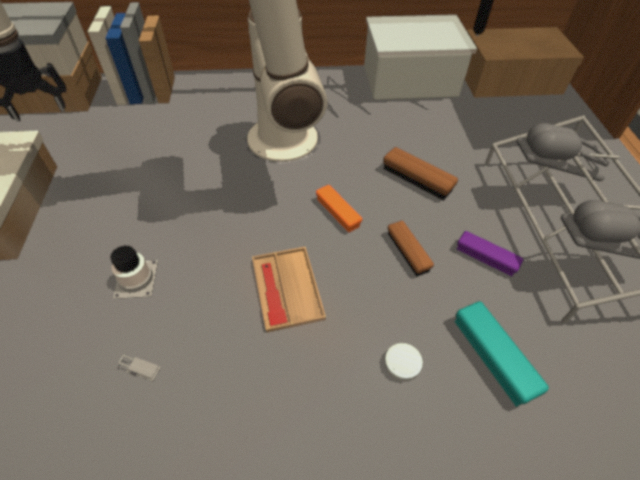

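Brushes in the top view are teal (188,137), purple (161,226), orange (283,289), small brown (228,237) and large brown (195,330). The small brown one fits, because it is the smaller of the only colour not excluded. The tray is at (337,210) with its wide compartment on the left, the jar cap at (466,223), the tin at (256,138) and the clip at (441,151). Next I'll measure these and make the confirming crop.

```bash
python3 - <<'E'
from h import *
f=np.load("top.npz"); p,W=f["p"],f["W"]
save("crop",cv2.resize(p[120:270,130:490],None,fx=2.2,fy=2.2,interpolation=cv2.INTER_CUBIC))
def box(name,u0,u1,v0,v1,z0,z1):
    w=W[v0:v1,u0:u1].reshape(-1,3); w=w[(w[:,2]>z0)&(w[:,2]<z1)]
    r=cv2.minAreaRect(w[:,:2].astype(np.float32)); b=cv2.boxPoints(r)
    e=max((b[1]-b[0],b[2]-b[1]),key=np.linalg.norm)
    print(name,len(w),"c",np.round(r[0],1),"size",np.round(r[1],1),"long yaw deg",round(np.degrees(np.arctan2(e[1],e[0])),1),"z",np.round(np.percentile(w[:,2],[5,50,95]),1))
box("table",280,300,100,130,-50,50)
box("brush",208,248,203,270,25,60)
box("bigbrown",155,235,290,370,25,90)
box("traywalls",300,372,165,252,9,30)
box("horn",332,362,172,240,7,30)
box("cap",445,490,205,240,80,110)
box("jarall",435,490,200,250,5,110)
box("tin",240,275,120,155,15,40)
box("clip",420,462,135,165,8,40)
E
```

```text
table 598 c [825.8 124.8] size [93.7 55.5] long yaw deg 0.2 z [-5.7  0.5  6.4]
brush 917 c [464.2 289.9] size [151.4  46.4] long yaw deg 17.7 z [29.6 35.6 41.7]
bigbrown 1963 c [210.6 371.2] size [209.   65.8] long yaw deg 45.7 z [42.2 49.5 55.4]
traywalls 1099 c [545.1  -4. ] size [195.  236.8] long yaw deg -0.0 z [ 9.3 12.3 19.2]
horn 972 c [555.4 -37.2] size [ 81.1 192.4] long yaw deg -0.2 z [ 7.4 10.8 18.5]
cap 326 c [ 493.2 -351.8] size [50.  52.7] long yaw deg -89.1 z [ 87.1  94.8 100.6]
jarall 1078 c [ 502.5 -360.7] size [154.5 139.4] long yaw deg 89.5 z [ 5.4 52.4 98.2]
tin 522 c [747.1 216.6] size [74.4 71.4] long yaw deg 4.2 z [18.9 25.2 31.1]
clip 224 c [ 718.9 -306.5] size [ 85.7 117.7] long yaw deg -89.8 z [ 8.4 16.4 24.7]
```

View pics/crop.png

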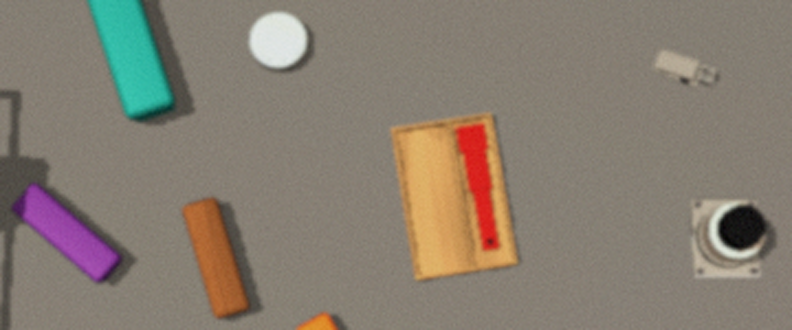

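The crop shows the small brown brush (214,258), measured 151×46 mm, which matches. Now the tray, by colour.

```bash
python3 - <<'E'
from h import *
f=np.load("top.npz"); p,W,d=f["p"],f["W"],f["d"]
hsv=cv2.cvtColor(p,cv2.COLOR_RGB2HSV)
m=np.zeros((480,640),bool); m[160:258,295:380]=True
m&=(hsv[...,1]>90)
# rays -> intersect at z=14 (outer top rim)
md=cams.camera_model("top"); Rm=cv2.Rodrigues(np.array(md["rvec"],float))[0]; C=-Rm.T@np.ravel(md["tvec"]); K=np.array(md["intrinsics"])
def at(uv,z):
    r=(np.c_[uv,np.ones(len(uv))]@np.linalg.inv(K).T)@Rm; return C+r*((z-C[2])/r[:,2])[:,None]
n,l,st,c=cv2.connectedComponentsWithStats(m.astype(np.uint8)); k=1+st[1:,4].argmax()
v,u=np.nonzero(l==k)
X=at(np.c_[u,v].astype(float),14)
r=cv2.minAreaRect(X[:,:2].astype(np.float32)); b=cv2.boxPoints(r); print(r); print(b)
e=max((b[1]-b[0],b[2]-b[1]),key=np.linalg.norm); e*=np.sign(e[0]); yaw=np.arctan2(e[1],e[0]); print("yaw",np.degrees(yaw), "C",C)
# bay: y from +61 to -7 => centre +27
y=np.array([-np.sin(yaw),np.cos(yaw)]); print("bay",np.array(r[0])+27*y)
red=m&((hsv[...,0]<6)|(hsv[...,0]>174)); v,u=np.nonzero(red); Y=at(np.c_[u,v].astype(float),8)[:,:2].mean(0); print("horn local",(Y-np.array(r[0]))@np.c_[[np.cos(yaw),np.sin(yaw)],y])
q=observe()["tcp_rot"]; M=R.from_quat([q[1],q[2],q[3],q[0]]).as_matrix(); print(M.round(3))
E
```

```text
((545.7882080078125, -7.717864990234375), (201.48812866210938, 133.45118713378906), 9.117112159729004)
[[435.74402   42.201553]
 [456.88977  -89.563675]
 [655.8324   -57.637283]
 [634.68665   74.127945]]
yaw 9.117113 C [ 231.60769431   59.53234104 1583.65136934]
bay [541.50997734  18.9410305 ]
horn local [ 17.31994118 -35.3251071 ]
[[ 0.941  0.337 -0.   ]
 [ 0.337 -0.941  0.002]
 [ 0.    -0.002 -1.   ]]
```

>>> arm_command(
  commands="0 0 0 0.1 -0.13 0 100;0 0 0 0.28 -0.36 0 100;0 0 0 0.45 -0.6 0 100;0 0 0 0.62 -0.8 0 100;0 0 0 0.76 -0.99 0 100",
)

```text
clock: 0.6
position: [232.2, -421.0, 210.5]
tcp_rot: [-0.001, 0.985, 0.171, 0.0]
wrist_force: [0.2, 0.0, 0.1]
finger_gap: 85.2
grip_force: 0.0
```

>>> arm_command(
  commands="0 0 0 0.15 -0.2 0 100;0 0 0 0.3 -0.4 0 100;0 0 0 0.45 -0.6 0 100;0 0 0 0.6 -0.8 0 100;0 0 0 0.76 -0.99 0 100",
)

```text
clock: 1.1
position: [270.1, -302.4, 210.6]
tcp_rot: [-0.0, 0.985, 0.171, -0.0]
wrist_force: [0.1, 0.3, 0.3]
finger_gap: 85.3
grip_force: 0.0
```

>>> arm_command(
  commands="0 0 0 0.15 -0.2 0 100;0 0 0 0.3 -0.4 0 100;0 0 0 0.45 -0.6 0 100;0 0 0 0.6 -0.8 0 100;0 0 0 0.76 -0.99 0 100",
)

```text
clock: 1.6
position: [308.3, -183.7, 210.6]
tcp_rot: [-0.0, 0.985, 0.171, -0.0]
wrist_force: [1.4, 0.3, -0.2]
finger_gap: 85.3
grip_force: 0.0
```

>>> arm_command(
  commands="0 0 0 0.15 -0.2 0 100;0 0 0 0.3 -0.4 0 100;0 0 0 0.45 -0.6 0 100;0 0 0 0.6 -0.8 0 100;0 0 0 0.76 -0.99 0 100",
)

```text
clock: 2.1
position: [346.4, -64.9, 210.7]
tcp_rot: [-0.0, 0.985, 0.171, -0.0]
wrist_force: [-0.0, -0.1, -0.2]
finger_gap: 85.3
grip_force: 0.0
```

>>> arm_command(
  commands="0 0 0 0.15 -0.2 0 100;0 0 0 0.3 -0.4 0 100;0 0 0 0.45 -0.6 0 100;0 0 0 0.6 -0.8 0 100;0 0 0 0.76 -0.99 0 100",
)

```text
clock: 2.6
position: [384.6, 53.9, 210.7]
tcp_rot: [-0.0, 0.985, 0.171, -0.0]
wrist_force: [0.3, -0.6, 0.0]
finger_gap: 85.4
grip_force: 0.0
```

>>> arm_command(
  commands="0 0 0 0.15 -0.2 0 100;0 0 0 0.3 -0.4 0 100;0 0 0 0.45 -0.6 0 100;0 0 0 0.6 -0.8 0 100;0 0 0 0.76 -0.99 0 100",
)

```text
clock: 3.1
position: [422.7, 172.7, 210.6]
tcp_rot: [-0.0, 0.985, 0.171, -0.0]
wrist_force: [0.2, -0.1, -0.3]
finger_gap: 85.5
grip_force: 0.0
```

>>> arm_command(
  commands="0 0 0 0.15 -0.2 0 100;0 0 0 0.35 -0.45 0 100;0 0 0 0.55 -0.7 0 100;0 0 0 0.7 -0.9 0 100;0 0 0 0.77 -0.97 0 100",
)

```text
clock: 3.6
position: [462.5, 290.5, 210.4]
tcp_rot: [-0.0, 0.985, 0.172, -0.001]
wrist_force: [0.3, -0.1, -0.6]
finger_gap: 85.7
grip_force: 0.0
```

```bash
python3 - <<'E'
from h import *
s=observe(); print(s["position"],s["tcp_rot"],s["qpos"])
p,d,W=snap("wrist"); save("w1",p)
hsv=cv2.cvtColor(p,cv2.COLOR_RGB2HSV)
m=((W[...,2]>28)&(W[...,2]<45)&(abs(W[...,0]-464)<110)&(abs(W[...,1]-290)<110)&(d>0)).astype(np.uint8)
n,l,st,c=cv2.connectedComponentsWithStats(m); k=1+st[1:,4].argmax(); w=W[l==k]
r=cv2.minAreaRect(w[:,:2].astype(np.float32)); print(st[k],r, np.median(w[:,2]), cv2.boxPoints(r))
E
```

```text
[462.50618575 290.51390642 210.35865238] [-9.08723625e-05  9.85095049e-01  1.72010069e-01 -5.21997744e-04] [3.39303377e-01 8.51980549e-02 1.67832753e+00 3.58762061e-04
 1.37906655e+00 1.56429154e+00]
[ 293  123   49  145 6471] ((465.03271484375, 290.9471435546875), (148.71389770507812, 46.02903747558594), 18.03493309020996) 35.92439777688048 [[387.20386 289.81024]
 [401.45428 246.04271]
 [542.8616  292.08405]
 [528.61115 335.85156]]
```

>>> arm_command(
  commands="0 0 0.01 0.02 0 0.2 100;0 0 0.01 0.02 0 0.4 100;0 0 0.01 0.02 0 0.6 100;0 0 0.01 0.02 0 0.8 100;0 0 0.01 0.02 0 1 100",
)

```text
clock: 4.15
position: [464.3, 288.3, 110.1]
tcp_rot: [0.0, 0.988, 0.155, -0.0]
wrist_force: [-0.2, 0.0, 0.5]
finger_gap: 85.8
grip_force: 0.0
```

>>> arm_command(
  commands="0 0 0 0 0 0.25 100;0 0 0 0 0 0.5 100;0 0 0 0 0 0.75 100;0 0 0 0 0 0.9 100;0 0 0 0 0 0.98 100",
)

```text
clock: 4.65
position: [463.6, 288.5, 11.6]
tcp_rot: [0.0, 0.988, 0.155, -0.001]
wrist_force: [-0.2, -0.5, -0.4]
finger_gap: 85.4
grip_force: 0.0
```

>>> arm_command(
  commands="0 0 0 0 0 0 100;0 0 0 0 0 0 0;0 0 0 0 0 0 0;0 0 0 0 0 0 0;0 0 0 0 0 0 0",
  newtons=40,
)

```text
clock: 5.15
position: [466.5, 290.4, 15.4]
tcp_rot: [-0.0, 0.988, 0.156, 0.002]
wrist_force: [-0.4, -1.5, 15.0]
finger_gap: 28.3
grip_force: 6.7
```

>>> arm_command(
  commands="0 0 0 0 0 0 0;0 0 0 0 0 0 0;0 0 0 0 0 0 0;0 0 0 0 0 0 0;0 0 0 0 0 0 0",
  newtons=40,
)

```text
clock: 5.65
position: [467.2, 290.5, 15.7]
tcp_rot: [-0.001, 0.988, 0.156, 0.003]
wrist_force: [-0.0, 0.2, 8.6]
finger_gap: 0.1
grip_force: 4.5
```

The fingers shut fully, so the grasp missed. I'll look before doing anything else.

```bash
python3 - <<'E'
from h import *
p,d,W=snap("wrist"); q,d2,W2=snap("scene"); save("miss",np.hstack([cv2.resize(p,(400,300)),cv2.resize(q[180:300,340:500],(400,300))]))
print(observe()["position"])
E
```

```text
[467.24175723 290.55086535  15.75999078]
```

View pics/miss.png

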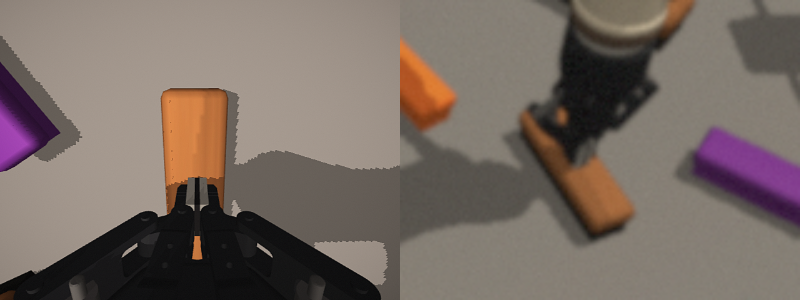

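The picture shows the brush still flat on the shelf, with the fingers closed on top of its back. I'll measure how high the tips actually are.

```bash
python3 - <<'E'
from h import *
p,d,W=snap("wrist")
hsv=cv2.cvtColor(p,cv2.COLOR_RGB2HSV)
print("brush top",np.percentile(W[150:270,275:345,2],[5,50,95]),"table",np.median(W[100:130,100:500,2]))
for v in range(270,420,10): print(v,[tuple(W[v,u].round(0)) if d[v,u] else None for u in(305,316,325)])
m=((W[...,2]>28)&(W[...,2]<42)&(hsv[...,1]>90)&(d>0)).astype(np.uint8)
m[:,:200]=0; v,u=np.nonzero(m); w=W[m>0]; print(cv2.minAreaRect(w[:,:2].astype(np.float32)),cv2.boxPoints(cv2.minAreaRect(w[:,:2].astype(np.float32))))
print(np.array(cams.camera_model("wrist")["mount"]).round(2))
E
```

```text
brush top [35.06623241 36.14416239 37.17424894] table 0.20257885607502146
270 [(np.float64(481.0), np.float64(300.0), np.float64(36.0)), (np.float64(483.0), np.float64(295.0), np.float64(36.0)), (np.float64(484.0), np.float64(291.0), np.float64(36.0))]
280 [(np.float64(476.0), np.float64(298.0), np.float64(36.0)), (np.float64(478.0), np.float64(294.0), np.float64(37.0)), (np.float64(479.0), np.float64(290.0), np.float64(36.0))]
290 [(np.float64(477.0), np.float64(298.0), np.float64(46.0)), (np.float64(478.0), np.float64(294.0), np.float64(46.0)), (np.float64(479.0), np.float64(290.0), np.float64(46.0))]
300 [(np.float64(476.0), np.float64(298.0), np.float64(54.0)), (np.float64(478.0), np.float64(294.0), np.float64(55.0)), (np.float64(479.0), np.float64(290.0), np.float64(55.0))]
310 [(np.float64(477.0), np.float64(298.0), np.float64(62.0)), (np.float64(478.0), np.float64(294.0), np.float64(62.0)), (np.float64(479.0), np.float64(290.0), np.float64(62.0))]
320 [(np.float64(476.0), np.float64(297.0), np.float64(68.0)), (np.float64(478.0), np.float64(294.0), np.float64(69.0)), (np.float6
[... 1357 characters left out ...]
8.0)), (np.float64(412.0), np.float64(272.0), np.float64(36.0)), (np.float64(461.0), np.float64(285.0), np.float64(88.0))]
410 [(np.float64(460.0), np.float64(292.0), np.float64(93.0)), (np.float64(406.0), np.float64(270.0), np.float64(37.0)), (np.float64(461.0), np.float64(285.0), np.float64(92.0))]
((468.5913391113281, 292.9001770019531), (140.4593963623047, 45.87323760986328), 17.956205368041992) [[394.7112  293.06848]
 [408.8535  249.42964]
 [542.47144 292.73187]
 [528.3292  336.37073]]
[[-0.0000e+00 -9.5000e-01 -3.2000e-01  8.1900e+01]
 [ 1.0000e+00 -0.0000e+00  0.0000e+00 -1.2000e-01]
 [-0.0000e+00 -3.2000e-01  9.5000e-01 -1.6311e+02]
 [ 0.0000e+00  0.0000e+00  0.0000e+00  1.0000e+00]]
```

>>> arm_command(
  commands="0 0 0 0 0 -0.1 0;0 0 0 0 0 -0.3 0;0 0 0 0 0 -0.5 0;0 0 0 0 0 -0.5 0;0 0 0 0 0 -0.5 0",
)

```text
clock: 6.3
position: [464.7, 289.6, 63.2]
tcp_rot: [-0.0, 0.988, 0.156, 0.0]
wrist_force: [0.2, 0.6, -0.3]
finger_gap: -0.0
grip_force: 0.0
```

```bash
python3 - <<'E'
from h import *
p,d,W=snap("wrist"); s=observe(); print(s["position"],s["finger_gap"])
for v in range(250,350,8): print(v,[tuple(int(x) for x in W[v,u]) for u in(305,316,325)])
E
```

```text
[463.96745386 289.36699832  62.31800028] -0.13677794143366173
250 [(469, 297, 36), (471, 291, 35), (473, 286, 36)]
258 [(465, 296, 36), (467, 289, 36), (468, 284, 35)]
266 [(459, 294, 35), (462, 288, 37), (463, 282, 35)]
274 [(455, 292, 36), (457, 286, 36), (458, 281, 36)]
282 [(449, 291, 36), (452, 284, 36), (453, 279, 35)]
290 [(473, 297, 91), (475, 292, 93), (477, 289, 94)]
298 [(474, 297, 100), (476, 292, 101), (476, 289, 100)]
306 [(473, 296, 106), (475, 292, 106), (476, 289, 106)]
314 [(474, 296, 112), (475, 292, 112), (476, 289, 111)]
322 [(474, 296, 118), (475, 292, 117), (476, 289, 117)]
330 [(474, 296, 123), (474, 292, 121), (475, 289, 121)]
338 [(475, 296, 128), (470, 291, 119), (477, 290, 128)]
346 [(475, 296, 132), (468, 290, 121), (477, 290, 133)]
```

>>> arm_command(
  commands="0 0 0 0 0 0 62;0 0 0 0 0 0 62;0 0 0 0 0 0 62;0 0 0 0 0 0 62;0 0 0 0 0 0 62",
)

```text
clock: 6.85
position: [464.5, 289.5, 62.8]
tcp_rot: [0.0, 0.988, 0.156, -0.0]
wrist_force: [0.6, -0.5, 1.0]
finger_gap: 53.4
grip_force: 0.0
```

```bash
python3 - <<'E'
from h import *
p,d,W=snap("wrist"); s=observe(); print(s["position"],s["finger_gap"])
save("open",p)
m=(p.max(-1)<60)&(d>0)&(W[...,2]<s["position"][2]+70)
# lowest part of fingers
q=s["tcp_rot"]; M=R.from_quat([q[1],q[2],q[3],q[0]]).as_matrix()
L=(W-s["position"])@M
for lo,hi in((-60,-10),(10,60)):
    k=(L[...,1]>lo)&(L[...,1]<hi)&(abs(L[...,0])<20)&(L[...,2]>-80)&(L[...,2]<25)&(d>0)
    print(k.sum(),np.percentile(L[k],[0,2,50,98,100],axis=0).round(1) if k.any() else 0)
hsv=cv2.cvtColor(p,cv2.COLOR_RGB2HSV)
b=((W[...,2]>28)&(W[...,2]<42)&(hsv[...,1]>90)&(d>0)).astype(np.uint8)
b[:,:200]=0;w=W[b>0]; r=cv2.minAreaRect(w[:,:2].astype(np.float32)); print(r,cv2.boxPoints(r),np.median(w[:,2]))
E
```

```text
[464.56510773 289.5304827   62.92332056] 53.06328397396476
7003 [[-12.7 -59.7 -80. ]
 [ -9.  -56.9 -79.8]
 [  7.7 -37.4 -72. ]
 [ 13.8 -26.1 -30. ]
 [ 15.  -12.2  24.9]]
6903 [[-12.3  14.4 -80. ]
 [ -9.1  26.4 -79.8]
 [  7.7  37.5 -72. ]
 [ 13.8  57.  -29.9]
 [ 20.   59.8  24.9]]
((410.96453857421875, 242.93540954589844), (294.3894958496094, 96.80323028564453), 41.984256744384766) [[269.17337 180.45128]
 [333.92758 108.49466]
 [552.75574 305.41956]
 [488.0015  377.37616]] 35.96412559990395
```

View pics/open.png

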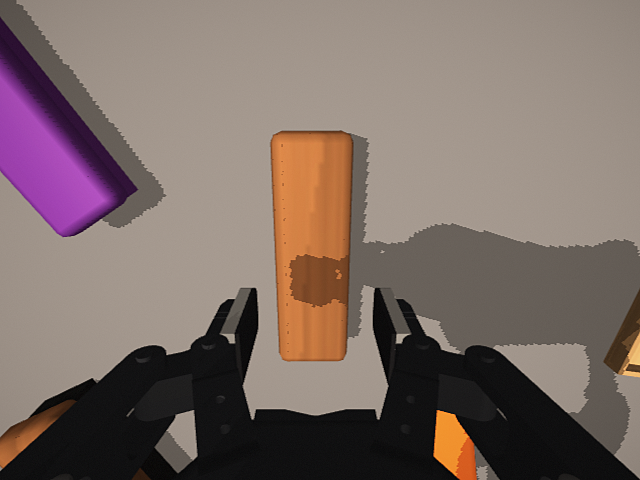

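The tips show at rows 288–290, columns 255 and 375, straddling the brush at column 313. They sit about 29 mm behind the reported TCP, so I'll grip lower: TCP at about −13 mm, which puts the tips near 16 mm.

>>> arm_command(
  commands="0 0 0 0 0 0.1 75;0 0 0 0 0 0.3 75;0 0 0 0 0 0.5 75;0 0 0 0 0 0.7 75;0 0 0 0 0 0.76 75",
)

```text
clock: 7.4
position: [462.3, 288.7, -15.9]
tcp_rot: [0.0, 0.988, 0.156, -0.002]
wrist_force: [-0.4, 0.4, 0.2]
finger_gap: 64.0
grip_force: 0.0
```

>>> arm_command(
  commands="0 0 0 0 0 0 0;0 0 0 0 0 0 0;0 0 0 0 0 0 0;0 0 0 0 0 0 0;0 0 0 0 0 0 0",
  newtons=40,
)

```text
clock: 7.9
position: [464.8, 289.7, -12.6]
tcp_rot: [-0.0, 0.988, 0.156, 0.0]
wrist_force: [0.6, -0.0, -1.9]
finger_gap: 45.6
grip_force: 41.6
```

>>> arm_command(
  commands="0 0 0 0 0 -0.1 0;0 0 0 0 0 -0.25 0;0 0 0 0 0 -0.45 0;0 0 0 0 0 -0.65 0;0 0 0 0 0 -0.8 0",
)

```text
clock: 8.4
position: [465.7, 290.0, 69.9]
tcp_rot: [-0.0, 0.988, 0.156, 0.002]
wrist_force: [-0.6, 0.8, -0.6]
finger_gap: 45.3
grip_force: 41.7
```

>>> arm_command(
  commands="0 0 0 0 0.15 0 0;0 0 0 0 0.35 0 0;0 0 0 0 0.6 0 0;0 0 0 0 0.8 0 0;0 0 0 0 1 0 0",
)

```text
clock: 8.9
position: [495.1, 192.5, 66.4]
tcp_rot: [0.0, 0.988, 0.155, -0.001]
wrist_force: [-0.1, 0.5, -1.2]
finger_gap: 45.7
grip_force: 41.8
```

>>> arm_command(
  commands="0 0 0 0 0.2 0 0;0 0 0 0 0.4 0 0;0 0 0 0 0.6 0 0;0 0 0 0 0.8 0 0;0 0 0 0 1 0 0",
)

```text
clock: 9.4
position: [525.6, 97.5, 66.4]
tcp_rot: [0.0, 0.988, 0.155, -0.001]
wrist_force: [-0.6, 0.2, -1.9]
finger_gap: 45.4
grip_force: 41.8
```

>>> arm_command(
  commands="0 0 0.01 -0.02 0.2 0 0;0 0 0.02 -0.04 0.4 0 0;0 0 0.03 -0.06 0.6 0 0;0 0 0.04 -0.09 0.75 0 0;0 0 0.049 -0.1 0.81 0 0",
)

```text
clock: 9.9
position: [541.1, 17.3, 66.7]
tcp_rot: [0.0, 0.997, 0.077, -0.0]
wrist_force: [0.1, 0.4, -1.6]
finger_gap: 45.2
grip_force: 41.8
```

```bash
python3 - <<'E'
from h import *
s=observe(); print(s["position"],s["tcp_rot"],s["finger_gap"],s["grip_force"])
p,d,W=snap("wrist"); save("over",p)
p,d,W=snap("top"); save("overtop",cv2.resize(p[130:280,180:400],None,fx=3,fy=3))
E
```

```text
[541.14393471  17.2915286   66.68163051] [ 7.09724739e-05  9.97003938e-01  7.73499591e-02 -3.55252073e-04] 45.24872115374084 41.77619934082031
```

View pics/over.png

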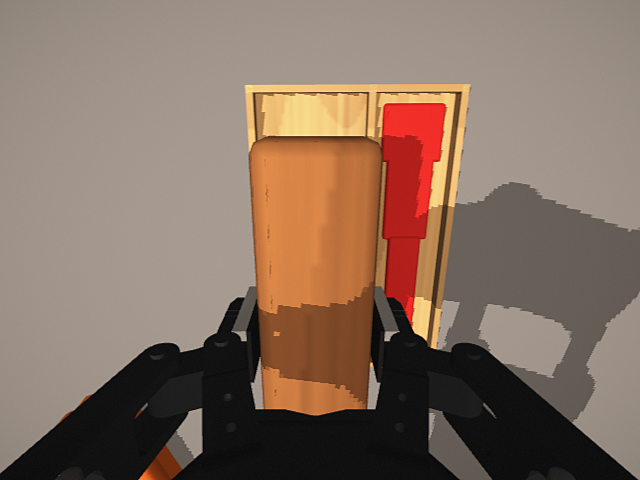

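The brush is held over the tray. The compartment spans columns 250–370 at row 90, and the brush centre is near column 316. One exact check of the tray follows.

```bash
python3 - <<'E'
from h import *
p,d,W=snap("wrist"); s=observe()
hsv=cv2.cvtColor(p,cv2.COLOR_RGB2HSV)
m=((hsv[...,1]>75)&(W[...,2]<22)&(W[...,2]>2)&(d>0)).astype(np.uint8); m[250:]=0
n,l,st,c=cv2.connectedComponentsWithStats(m); k=1+st[1:,4].argmax(); print(st[k])
w=W[(l==k)&(W[...,2]>11)]
r=cv2.convexHull(w[:,:2].astype(np.float32))[:,0]
# corners: far left / far right outer
far=w[w[:,0]>np.percentile(w[:,0],50)]
for y in (W[88,262],W[88,367],W[88,455]): print(y.round(1))
for v in (105,115,125): 
    row=np.nonzero(l[v]==k)[0]; print(v,[W[v,row[0]+2].round(1),W[v,row[-1]-2].round(1)])
v=88; row=np.nonzero(l[v]==k)[0]; print(row[0],row[-1],W[v,row[0]+2].round(1),W[v,row[-1]-2].round(1))
# brush face: held
b=(hsv[...,1]>100)&(W[...,2]>85)&(hsv[...,0]<18)&(d>0); b[:130]=0; b[290:]=0
w=W[b]; print("brush z",np.percentile(w[:,2],[2,50,98])); rr=cv2.minAreaRect(w[:,:2].astype(np.float32)); print(rr,cv2.boxPoints(rr))
print("tray xmax corner top", W[80:92,300].round(1)[:, [0,1,2]])
E
```

```text
[  247    84   225   166 20003]
[633.5  64.   13.8]
[643.    3.7  13.1]
[650.8 -46.3  15. ]
105 [array([623.2,  70.1,  13.4]), array([643. , -56.1,  13.1])]
115 [array([617.7,  68.8,  14.4]), array([637.4, -56.5,  14.7])]
125 [array([612.2,  67.6,  14.8]), array([631.8, -57.2,  14.3])]
247 470 [632.3  71.3  14.6] [652.  -54.1  14.2]
brush z [111.00949903 116.029966   117.41702263]
((584.1609497070312, 23.538650512695312), (65.51469421386719, 55.725502014160156), 8.781235694885254) [[547.534      46.073997 ]
 [556.0412     -8.998314 ]
 [620.7879      1.0033035]
 [612.2807     56.075615 ]]
tray xmax corner top [[ 6.422e+02  4.350e+01  1.600e+00]
 [ 6.418e+02  4.350e+01 -2.000e-01]
 [ 6.412e+02  4.340e+01  7.000e-01]
 [ 6.406e+02  4.330e+01  9.000e-01]
 [ 6.401e+02  4.320e+01  6.000e-01]
 [ 6.385e+02  4.240e+01  1.410e+01]
 [ 6.379e+02  4.230e+01  1.440e+01]
 [ 6.373e+02  4.220e+01  1.620e+01]
 [ 6.369e+02  4.220e+01  1.450e+01]
 [ 6.364e+02  4.220e+01  1.320e+01]
 [ 6.358e+02  4.200e+01  1.480e+01]
 [ 6.353e+02  4.200e+01  1.380e+01]]
```

>>> arm_command(
  commands="0 0 0 0 -0.025 0.1 0;0 0 0 0 -0.025 0.25 0;0 0 0 0 -0.025 0.4 0;0 0 0 0 -0.025 0.5 0;0 0 0 0 -0.025 0.6 0",
)

```text
clock: 10.55
position: [540.2, 21.9, 5.3]
tcp_rot: [-0.0, 0.997, 0.079, -0.001]
wrist_force: [-1.5, -0.4, -1.7]
finger_gap: 45.5
grip_force: 41.8
```

>>> arm_command(
  commands="0 0 0 0 0 0.05 0;0 0 0 0 0 0.1 0;0 0 0 0 0 0.13 0;0 0 0 0 0 0.15 0;0 0 0 0 0 0.15 0",
)

```text
clock: 11.05
position: [541.1, 21.5, -8.0]
tcp_rot: [0.0, 0.997, 0.079, 0.0]
wrist_force: [1.0, 1.2, -1.3]
finger_gap: 45.0
grip_force: 41.8
```

>>> arm_command(
  commands="0 0 0 0 0 0.01 0;0 0 0 0 0 0.01 60;0 0 0 0 0 0.01 65;0 0 0 0 0 0.01 70;0 0 0 0 0 0.01 75",
)

```text
clock: 11.55
position: [541.2, 21.5, -8.8]
tcp_rot: [0.0, 0.997, 0.079, 0.0]
wrist_force: [-0.1, 0.2, -0.7]
finger_gap: 64.0
grip_force: 0.0
```

>>> arm_command(
  commands="0 0 0 0 0 -0.2 75;0 0 0 0 0 -0.4 75;0 0 0 0 0 -0.6 75;0 0 0 0 0 -0.8 75;0 0 0 0 0 -1 75",
)

```text
clock: 12.05
position: [540.9, 21.6, 91.9]
tcp_rot: [0.0, 0.997, 0.079, 0.0]
wrist_force: [0.8, 0.7, -0.2]
finger_gap: 63.9
grip_force: 0.0
```

>>> arm_command(
  commands="0 0 0 0 0 -0.1 75;0 0 0 0 0 -0.3 75;0 0 0 0 0 -0.5 75;0 0 0 0 0 -0.6 100;0 0 0 0 0 -0.6 100",
)

```text
clock: 12.55
position: [542.0, 21.4, 152.3]
tcp_rot: [0.0, 0.997, 0.079, 0.001]
wrist_force: [0.2, 0.6, -0.6]
finger_gap: 85.5
grip_force: 0.0
```

```bash
python3 - <<'E'
from h import *
p,d,W=snap("wrist"); s=observe(); print(s["position"],s["tcp_rot"]); save("placed",p)
hsv=cv2.cvtColor(p,cv2.COLOR_RGB2HSV)
m=((W[...,2]>32)&(W[...,2]<48)&(abs(W[...,0]-541)<110)&(abs(W[...,1]-20)<80)&(d>0)).astype(np.uint8)
n,l,st,c=cv2.connectedComponentsWithStats(m); k=1+st[1:,4].argmax(); w=W[l==k]
r=cv2.minAreaRect(w[:,:2].astype(np.float32)); print(r,np.percentile(w[:,2],[5,50,95]))
a=np.radians(8.93); D=np.array(r[0])-[541.9,20.2]; print("err in bay",D@[np.cos(a),np.sin(a)],D@[-np.sin(a),np.cos(a)])
c,res,_,_=np.linalg.lstsq(np.c_[w[:,:2]-w[:,:2].mean(0),np.ones(len(w))],w[:,2],rcond=None); print("tilt",c[:2])
E
```

```text
[541.19120444  21.48252516 150.95642734] [7.47633115e-05 9.96866800e-01 7.90980137e-02 2.85971198e-04]
((543.4505615234375, 21.275184631347656), (148.01199340820312, 46.09685134887695), 8.99128246307373) [36.8498291  39.89347113 41.13338284]
err in bay 1.6986651335410319 0.8214619854522278
tilt [-0.00192453 -0.00154467]
```

View pics/placed.png

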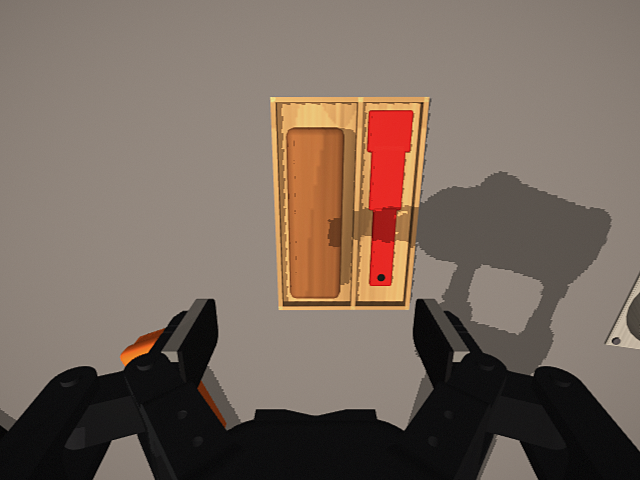

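The brush is placed within 2 mm, flat, in the left compartment (columns 287–344), with the horn undisturbed. On to the jar.

>>> arm_command(
  commands="0 0 0 -0.04 0.12 0 100;0 0 0 -0.1 0.35 0 100;0 0 0 -0.16 0.55 0 100;0 0 0 -0.21 0.75 0 100;0 0 0 -0.27 0.95 0 100",
)

```text
clock: 13.1
position: [528.1, -77.9, 149.5]
tcp_rot: [-0.0, 0.997, 0.079, -0.001]
wrist_force: [0.3, -0.8, 0.5]
finger_gap: 85.3
grip_force: 0.0
```

>>> arm_command(
  commands="0 0 0 -0.05 0.2 0 100;0 0 0 -0.1 0.4 0 100;0 0 0 -0.16 0.6 0 100;0 0 0 -0.21 0.8 0 100;0 0 0 -0.27 0.95 0 100",
)

```text
clock: 13.6
position: [516.5, -176.1, 149.6]
tcp_rot: [-0.0, 0.997, 0.079, -0.001]
wrist_force: [0.6, 0.4, -0.1]
finger_gap: 85.7
grip_force: 0.0
```

>>> arm_command(
  commands="0 0 0 -0.05 0.2 0 100;0 0 0 -0.1 0.4 0 100;0 0 0 -0.16 0.6 0 100;0 0 0 -0.21 0.8 0 100;0 0 0 -0.27 0.95 0 100",
)

```text
clock: 14.1
position: [505.1, -273.9, 150.1]
tcp_rot: [-0.0, 0.997, 0.079, -0.001]
wrist_force: [0.1, -0.0, 0.1]
finger_gap: 85.4
grip_force: 0.0
```

>>> arm_command(
  commands="0 0 0 -0.05 0.2 0 100;0 0 0 -0.1 0.4 0 100;0 0 0 -0.16 0.55 0 100;0 0 0 -0.21 0.7 0 100;0 0 0 -0.25 0.76 0 100",
)

```text
clock: 14.6
position: [493.0, -353.3, 151.0]
tcp_rot: [0.0, 0.997, 0.079, 0.0]
wrist_force: [-0.2, 1.0, 0.1]
finger_gap: 85.3
grip_force: 0.0
```

```bash
python3 - <<'E'
from h import *
p,d,W=snap("wrist"); s=observe(); P=s["position"]; print(P,s["tcp_rot"],s["qpos"].round(2)); save("jar",p)
m=((W[...,2]>88)&(W[...,2]<101)&(d>0)&(abs(W[...,0]-493)<60)&(abs(W[...,1]+352)<60)).astype(np.uint8)
n,l,st,c=cv2.connectedComponentsWithStats(m); k=1+st[1:,4].argmax(); w=W[l==k]
print(st[k],"circle",cv2.minEnclosingCircle(w[:,:2].astype(np.float32)),np.median(w[:,2]))
sh=(abs(W[...,2]-60)<4)&(d>0)&(abs(W[...,0]-493)<50)&(abs(W[...,1]+352)<50)&(p.min(-1)>110)
print("shoulder",sh.sum(),cv2.minEnclosingCircle(W[sh][:,:2].astype(np.float32)),np.median(W[sh][:,2]))
q=s["tcp_rot"]; M=R.from_quat([q[1],q[2],q[3],q[0]]).as_matrix()
C=np.r_[cv2.minEnclosingCircle(w[:,:2].astype(np.float32))[0],P[2]]; print("tool shift to cap",(C-P)@M)
E
```

```text
[ 492.56493283 -353.63578938  150.9749884 ] [ 2.74096085e-04  9.96918321e-01  7.84459629e-02 -1.30482602e-04] [-0.82  0.29  1.57 -0.    1.29  0.59]
[ 276  202   77   75 4359] circle ((494.4095458984375, -352.666259765625), 26.7745304107666) 94.65354798453231
shoulder 1568 ((494.114013671875, -352.76885986328125), 34.899620056152344) 60.08883338753394
tool shift to cap [ 1.97355290e+00 -6.69083766e-01 -9.50270168e-04]
```

View pics/jar.png

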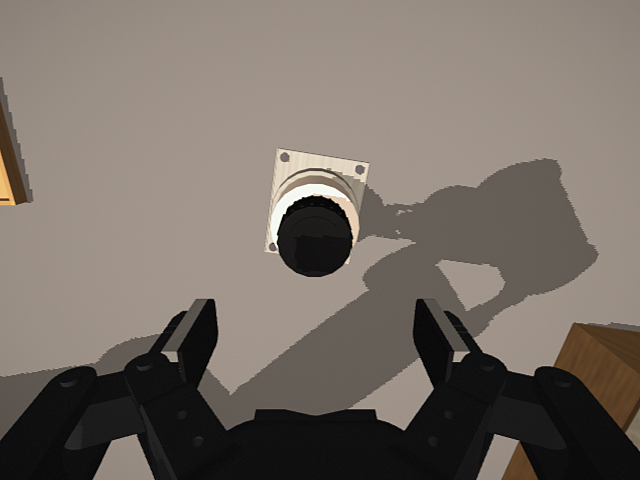

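The cap is at (315,235), centred on (494.3,−352.7) with its top at 94.6 mm, which matches the given height. Next: descend and grip.

>>> arm_command(
  commands="0 0 0 0.02 -0.01 0.15 100;0 0 0 0.02 -0.01 0.35 100;0 0 0 0.02 -0.01 0.55 100;0 0 0 0.02 -0.01 0.7 100;0 0 0 0.02 -0.01 0.8 100",
)

```text
clock: 15.15
position: [494.6, -348.8, 68.7]
tcp_rot: [-0.001, 0.997, 0.08, -0.001]
wrist_force: [0.1, 0.3, -1.0]
finger_gap: 85.5
grip_force: 0.0
```

>>> arm_command(
  commands="0 0 0 0 0 0.12 100;0 0 0 0 0 0.22 100;0 0 0 0 0 0.3 100;0 0 0 0 0 0.34 100;0 0 0 0 0 0.35 100",
)

```text
clock: 15.65
position: [495.0, -350.3, 35.6]
tcp_rot: [-0.0, 0.997, 0.079, -0.0]
wrist_force: [-0.1, 0.1, -0.3]
finger_gap: 85.2
grip_force: 0.0
```

>>> arm_command(
  commands="0 0 0 0 0 0 70;0 0 0 0 0 0 0;0 0 0 0 0 0 0;0 0 0 0 0 0 0;0 0 0 0 0 0 0",
  newtons=50,
)

```text
clock: 16.15
position: [495.7, -351.0, 37.0]
tcp_rot: [0.001, 0.997, 0.079, 0.001]
wrist_force: [0.4, -0.2, 4.5]
finger_gap: 50.9
grip_force: 52.3
```

```bash
python3 - <<'E'
from h import *
s=observe(); print({k:np.round(s[k],3) for k in s if k!="dq"})
E
```

```text
{'clock': np.float64(16.15), 'qpos': array([-0.815,  0.426,  1.635,  0.   ,  1.079,  0.598]), 'tau': array([ 5.2000e-02, -4.2808e+01, -2.6691e+01,  4.0000e-03, -3.9000e-02,
        1.4000e-02]), 'position': array([ 495.703, -350.996,   36.98 ]), 'tcp_rot': array([0.001, 0.997, 0.079, 0.001]), 'wrist_force': array([ 0.401, -0.193,  4.495]), 'torque': array([ 0.003, -0.016, -0.   ]), 'grip_force': np.float64(52.335), 'finger_gap': np.float64(50.889)}
```

>>> arm_command(
  commands="0 0 0.01 0 0 -0.01 0;0 0 0.02 0 0 -0.01 0;0 0 0.035 0 0 -0.01 0;0 0 0.045 0 0 -0.01 0;0 0 0.05 0 0 -0.01 0",
)

```text
clock: 16.65
position: [495.2, -350.4, 37.0]
tcp_rot: [0.0, 1.0, 0.0, 0.0]
wrist_force: [0.7, -0.2, 1.2]
finger_gap: 50.9
grip_force: 52.2
```

```bash
cat > st.py <<'E'
from h import *
s=observe(); q=s["tcp_rot"]; print(s["position"].round(1),"yaw",np.degrees(2*np.arctan2(q[2],q[1])).round(2),"F",s["wrist_force"].round(2),"M",s["torque"].round(3),"q6",s["qpos"][5].round(3),s["tau"][5].round(3),s["finger_gap"].round(1),s["grip_force"].round(1))
E
python3 st.py
```

```text
Traceback (most recent call last):
  File "st.py", line 2, in <module>
    s=observe(); q=s["tcp_rot"]; print(s["position"].round(1),"yaw",np.degrees(2*np.arctan2(q[2],q[1])).round(2),"F",s["wrist_force"].round(2),"M",s["torque"].round(3),"q6",s["qpos"][5].round(3),s["tau"][5].round(3),s["finger_gap"].round(1),s["grip_force"].round(1))
                                                                                                                                                                                                                        ^^^^^^^^^^^^^^^^^^^^^
AttributeError: 'float' object has no attribute 'round'
```

Turned 9° and no stop yet; I'll go on a little and read the moment.

>>> arm_command(
  commands="0 0 0.015 0 0 0 0;0 0 0.03 0 0 0 0;0 0 0.045 0 0 0 0;0 0 0.06 0 0 0 0;0 0 0.07 0 0 0 0",
)

```text
clock: 17.15
position: [495.2, -350.5, 37.0]
tcp_rot: [0.0, 0.994, -0.11, 0.0]
wrist_force: [1.1, -0.7, 1.7]
finger_gap: 51.0
grip_force: 52.2
```

```bash
sed -i 's/s\["finger_gap"\].*/s["finger_gap"],s["grip_force"])/' st.py; python3 st.py
```

```text
[ 495.2 -350.5   37. ] yaw -12.6 F [ 1.12 -0.71  1.72] M [-0.066 -0.044  0.026] q6 0.976 -0.213 50.99910107282016 52.162199299782515
```

No stop within 21.7° and the torque is low, so this is the opening direction. I'll continue to about 80°.

>>> arm_command(
  commands="0 0 0.03 0 0 0 0;0 0 0.06 0 0 0 0;0 0 0.1 0 0 0 0;0 0 0.13 0 0 0 0;0 0 0.16 0 0 0 0",
)

```text
clock: 17.65
position: [495.1, -351.5, 37.1]
tcp_rot: [0.001, 0.935, -0.354, 0.001]
wrist_force: [-0.4, -4.9, -0.4]
finger_gap: 51.0
grip_force: 52.1
```

>>> arm_command(
  commands="0 0 0.03 0 0 0 0;0 0 0.06 0 0 0 0;0 0 0.1 0 0 0 0;0 0 0.13 0 0 0 0;0 0 0.16 0 0 0 0",
)

```text
clock: 18.15
position: [495.0, -352.0, 37.1]
tcp_rot: [0.001, 0.818, -0.576, 0.001]
wrist_force: [0.1, -6.2, -1.4]
finger_gap: 50.4
grip_force: 52.1
```

```bash
python3 st.py
```

```text
[ 495.  -352.    37.1] yaw -70.32 F [ 0.15 -6.18 -1.36] M [-0.938 -0.044  0.096] q6 1.983 -0.878 50.41517410499298 52.140607768669724
```

The moment rose, so before pulling I need to know whether the cap turned or slipped in the grip. I'll let it settle and re-read.

>>> arm_command(
  commands="0 0 0 0 0 0 0;0 0 0 0 0 0 0;0 0 0 0 0 0 0;0 0 0 0 0 0 0;0 0 0 0 0 0 0",
)

```text
clock: 18.65
position: [494.8, -351.8, 37.1]
tcp_rot: [0.001, 0.819, -0.574, 0.001]
wrist_force: [-2.0, -5.0, -0.7]
finger_gap: 50.9
grip_force: 52.0
```

```bash
python3 st.py; python3 - <<'E'
from h import *
p,d,W=snap("wrist"); save("turned",cv2.resize(p[220:480,170:470],None,fx=2,fy=2))
E
```

```text
[ 494.8 -351.8   37.1] yaw -70.05 F [-1.99 -5.04 -0.69] M [-0.83   0.264  0.088] q6 1.979 0.055 50.93514218859905 52.041603215038776
```

View pics/turned.png

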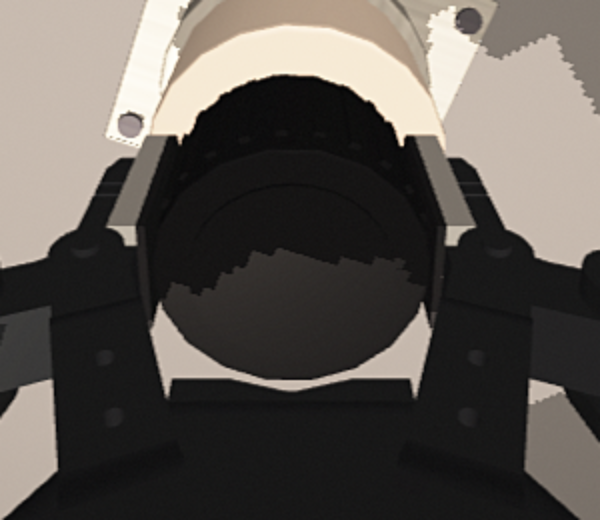

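The picture shows the cap squarely between the pads. The static moment is only 0.09 Nm, far below both slip and a hard stop, so the cap turned about 79°. I'll test with a 5 mm lift, which stays under the 68 mm limit.

>>> arm_command(
  commands="0 0 0 0 0 -0.01 0;0 0 0 0 0 -0.02 0;0 0 0 0 0 -0.03 0;0 0 0 0 0 -0.04 0;0 0 0 0 0 -0.05 0",
)

```text
clock: 19.2
position: [494.1, -351.4, 40.9]
tcp_rot: [0.001, 0.819, -0.574, -0.0]
wrist_force: [-1.3, -6.8, -6.7]
finger_gap: 50.8
grip_force: 53.0
```

```bash
python3 st.py
```

```text
[ 494.1 -351.4   40.9] yaw -70.07 F [-1.31 -6.77 -6.67] M [-1.058  0.089  0.054] q6 1.979 0.015 50.75416488149559 52.96453298069537
```

>>> arm_command(
  commands="0 0 0 0.01 0.005 0 0;0 0 0 0.015 0.005 0 0;0 0 0 0.015 0.005 0 0;0 0 0 0.015 0.005 0 0;0 0 0 0.015 0.005 0 0",
)

```text
clock: 19.7
position: [494.7, -351.8, 41.7]
tcp_rot: [0.0, 0.819, -0.574, -0.0]
wrist_force: [-2.6, -1.7, -1.9]
finger_gap: 51.3
grip_force: 53.2
```

```bash
python3 st.py; python3 - <<'E'
from h import *
p,d,W=snap("wrist")
m=(d>0)&(np.hypot(W[...,0]-494.3,W[...,1]+352.7)<22)&(W[...,2]>85)&(W[...,2]<110); print("cap top z",np.percentile(W[m][:,2],[10,50,90]),m.sum())
E
```

```text
[ 494.7 -351.8   41.7] yaw -70.11 F [-2.62 -1.69 -1.94] M [-0.371  0.479  0.026] q6 1.978 -0.016 51.327621150498565 53.23512523435056
cap top z [ 98.63556863  99.62051024 100.38855667] 9555
```

The cap top is at 99.6 mm, 5 mm up, which is more than the play, and the force is down to 2 N, so it is loose. Lifting it straight off.

>>> arm_command(
  commands="0 0 0 0 0 -0.05 0;0 0 0 0 0 -0.15 0;0 0 0 0 0 -0.27 0;0 0 0 0 0 -0.4 0;0 0 0 0 0 -0.5 0",
)

```text
clock: 20.25
position: [496.2, -352.2, 94.5]
tcp_rot: [-0.0, 0.819, -0.574, 0.001]
wrist_force: [0.2, 0.2, 0.3]
finger_gap: 50.9
grip_force: 53.3
```

>>> arm_command(
  commands="0 0 0 0 0 -0.05 0;0 0 0 0 0 -0.1 0;0 0 0 0 0 -0.13 0;0 0 0 0 0 -0.13 0;0 0 0 0 0 -0.13 0",
)

```text
clock: 20.75
position: [494.9, -351.7, 104.5]
tcp_rot: [-0.0, 0.819, -0.574, -0.0]
wrist_force: [-0.6, 0.3, -0.1]
finger_gap: 50.7
grip_force: 53.4
```

>>> arm_command(
  commands="0 0 0 0 0 0 0;0 0 0 0 0 0 0;0 0 0 0 0 0 0;0 0 0 0 0 0 0;0 0 0 0 0 0 0",
)

```text
clock: 21.25
position: [495.1, -351.9, 104.9]
tcp_rot: [-0.0, 0.819, -0.574, -0.0]
wrist_force: [0.2, 0.4, -0.5]
finger_gap: 50.8
grip_force: 53.4
```

```bash
python3 st.py; python3 - <<'E'
from h import *
p,d,W=snap("wrist"); save("end",p)
m=(d>0)&(np.hypot(W[...,0]-494.3,W[...,1]+352.7)<22)&(W[...,2]>120)&(W[...,2]<180); print("cap top z",np.percentile(W[m][:,2],[10,50,90]),m.sum(),observe()["dq"].round(4))
E
```

```text
[ 495.1 -351.9  104.9] yaw -70.12 F [ 0.2   0.41 -0.49] M [-0.062  0.009 -0.015] q6 1.978 -0.0 50.79106301191952 53.382514296099544
cap top z [161.8463428  162.83481059 163.61165383] 9515 [-0.     -0.0011 -0.0002  0.0009  0.0006 -0.0016]
```

View pics/end.png

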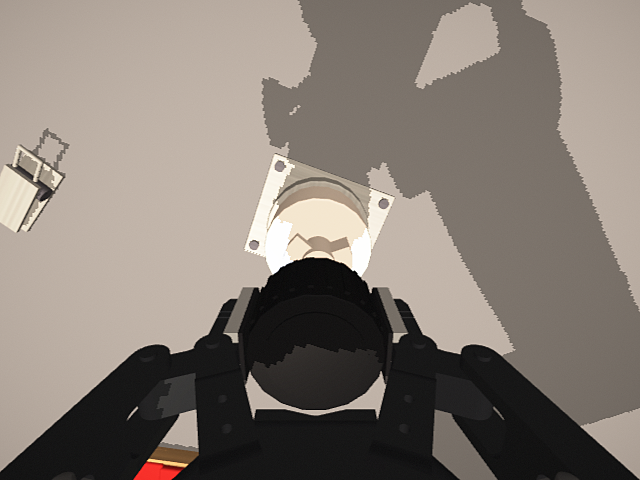

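The cap is off and held upright at (315,340), over the open jar. I'll raise it 17 mm more so it is a full 6 cm above the neck, settle, then hand in.

>>> arm_command(
  commands="0 0 0 0 0 -0.05 0;0 0 0 0 0 -0.1 0;0 0 0 0 0 -0.15 0;0 0 0 0 0 -0.17 0;0 0 0 0 0 -0.17 0",
)

```text
clock: 21.8
position: [495.5, -352.3, 122.8]
tcp_rot: [0.0, 0.819, -0.574, 0.001]
wrist_force: [-0.4, -0.8, -0.4]
finger_gap: 51.2
grip_force: 53.4
```

>>> arm_command(
  commands="0 0 0 0 0 0 0;0 0 0 0 0 0 0;0 0 0 0 0 0 0;0 0 0 0 0 0 0;0 0 0 0 0 0 0",
)

```text
clock: 22.3
position: [495.1, -351.9, 121.9]
tcp_rot: [-0.0, 0.819, -0.574, -0.0]
wrist_force: [0.7, 0.0, -1.6]
finger_gap: 50.8
grip_force: 53.4
```

```bash
python3 st.py; python3 -c "
from station import ticket
print(ticket.sign_off())"
```

```text
[ 495.1 -351.9  121.9] yaw -70.12 F [ 0.74  0.05 -1.63] M [ 0.047 -0.026 -0.023] q6 1.978 0.0 50.80943391917376 53.39148100465536
the job is handed in; nothing more can be done
None
```

I handed the job in at about 22 s: the brush lies flat and released in the wide compartment, within 2 mm of its centre, and the cap, unscrewed about 79°, is held upright and still about 60 mm above the jar's neck; no verdict came back.

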